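Pry the snap-fit cover off the kiln terminal box

TASK

Someone has to get at the kiln's terminals: with the flat-bladed pry tool, reach into the notch of the grey terminal box that has one and lever its snap-fit cover up until it springs free of its catches and stays up by itself. Do not pull the cover with the fingers, and leave the screwed-down box and the awl alone. Then lay the pry tool back flat on the worktop and let go.

Things in the scene. Friction and masses are not known exactly. Their poses are not given: they have to be found in the camera images.
- pry_grip (a point): grip point of the pry tool: mid height and width of its straight wooden handle (22 x 22 mm), 11 mm above the worktop as it lies flat. x runs to the blade tip, z up. The handle reaches from 80 mm behind this point to 30 mm ahead; a flat dark steel blade (16 mm wide, 3 mm thick, lying flat, at the handle's mid height) goes on to the tip 100 mm ahead. 0.11 kg, balanced about here; grip across y
- pry_tip (a point): middle of the pry tool's blade tip, axes as pry_grip. Held level at the notch's mid height the blade has 5 mm of play below the cover's edge: raising the tool 20 to 26 mm in all frees the cover; lower it some 15 mm again before drawing the blade out
- notch (a point): centre of the notch, 44 wide x 14 mm high, in the front face of the fixed grey box (90 deep x 110 wide x 74 mm high); 63 mm above the worktop. x points level into the box, z up. Roof: the edge of the cover (4 mm thick). Floor: the wall and a 52 mm wide ledge jutting out 20 mm from the face. Push the blade in level along x, 12 to 20 mm past the face (free inside for 40 mm), then lift or lever
- lip_seat (a point): fixed point of the box, where cover_lip is while the cover is snapped on: front face, mid width, 74 mm above the worktop; axes as notch
- cover: the snap-fit cover, flat grey cap 90 x 110 x 12 mm, 0.1 kg, held by two sprung catches near its front. About 5 N up at the notch frees it: it tilts about its rear edge, the catches give way after about 7 mm of lift at the front edge and then hold that edge about 12 mm up. Origin: mid underside, 62 mm above the worktop when shut; x from notch side to rear
- cover_lip (a point): top of the cover's front edge, above the notch, mid width; axes as the cover
- screwed_box_top (a point): mid top of the other grey box, of the same size (90 x 110 x 74 mm, fixed), which has four corner screws and no notch and no ledge: not to be touched; axes as that box, front to -x
- screwed_box: that other box, origin mid underside
- awl_mid (a point): centre of the handle (80 x 24 x 24 mm, wood) of an awl lying on the worktop, a bystander; its thin round spike, 4 mm thick, points along x and ends 110 mm from here

How it is judged:
By the outcome, as a careful person would: the job done as asked, in the order asked, and still so for the second after the job is handed in, with the robot touching nothing.
It also fails if it takes over 54 s, if anything falls off the work surface, if the arm or the gripper's body presses on something with over 40 N, if the wrist force passes 120 N, or if a joint passes its speed limit or range.

ROBOT

A 6-joint arm with a two-finger parallel gripper is mounted at the origin on a cart in front of the work surface, level with it; the furniture and walls round the work are solid. World frame = base frame: x ahead of the robot, y to its left, z up, the work surface at z = 0. Lengths are in mm, angles in degrees, forces in N, time in s.
With the tool pointing down it reaches from about 275 to 825 mm from the base axis. Payload 4.9 kg.
Tool frame: the origin (TCP) lies between the finger pads; the fingertips stand 14 mm ahead of it and the grasp point (between the pads) lies 5 mm behind it (r.nose_length is the distance from the TCP to the fingertips, in mm); y points along the fingers, z is the direction in which the jaws open and shut, and the axes are right-handed (so a half turn about y gives the same grasp; the last joint's range is limited). The gripper opens to 85 mm and grips with 20 to 120 N. Pads are 22 mm wide; open, the fingers measure 114 mm over their backs; the gripper's body (76 mm by 85 mm) begins 54 mm behind the grasp point. The pads swing forward as they close: fully open they stand 13 mm farther back than shut.
Start: joints at [69.259, 18.69, -11.035, 60.275, 0, 82.311], TCP at [124.202, 535.81, 245.281] pointing down, gripper open.
Joint ranges: [-152.03, 152.03], [-55.5, 102.48], [-74.3, 77.21], [-110.64, 120.58], [-84.22, 78.4], [-180, 180]. Speed limits (degrees/s): [147.25, 147.25, 180, 180, 180, 180].

INTERFACE

Orientations are given as [roll, pitch, yaw] about the fixed x, y, z axes, in that order (R = Rz(yaw) Ry(pitch) Rx(roll)).
In Python, from rig import r, viewer, sign_off gives the robot as it stands. The module is installed in compiled form; this text tells all that it offers.
- The arm moves only by the shell command python3 -m creep 'ROWS' [FORCE]. ROWS is JSON, a list of rows, each a list of 7 numbers: the shift along the tool's x, y, z in m, then the turn, a rotation vector about the tool's x, y, z in degrees, then the closure in counts, from 0 (fully open) to 255 (shut). A call has 1 to 12 rows; each row shifts and turns the pose as measured when the row begins, along the tool's axes as they then stand; what a row does not reach is not made up. A row lasts 1/10 s, in which the tool goes at most 50 mm and 8.59 degrees, less where a joint would pass 70% of its speed; a pose out of reach is approached as far as the arm can. A call with a gripper value outside its range is refused whole. The fingers move at their own pace and stop on an object; FORCE is the grip in N (left out, the last holds). Time passes only in rows, so rows that do not move let the fingers close. It gives the time, the measured TCP pose, the force and the opening at its end, in the units of the state.
- r.get_obs(): the state, without advancing time (a new reading comes with each control period).
- viewer.grab_frame(name): name is "scene" or "side" or "wrist"; returns a dict with "pixels" (400x640x3 uint8, blue, green, red), "fx", "fy", "cx", "cy" (pixels), "k1" (the pictures are not rectified: a ray, as slopes to the right and down, at radius r is drawn at 1 + k1 r^2 times it, then the intrinsics apply), "R" (3x3) and "t" (3): a world point X has camera coordinates R X + t; the wrist camera has in their place "tool_from_camera" (4x4, takes a point from camera to tool coordinates, whose origin is the TCP and whose axes are the tool frame's). Camera axes: x right, y down, z forward; pixel columns grow to the right and rows downward; lengths in mm; the calibration is good to about 2 mm. A picture is of the moment at which its call begins: read the wrist's pose just before it. There is no depth.
- sign_off(): hands the job in, once; it reports no verdict.
The state is a dict: "time_s": time; "q": joint angles; "dq": joint speeds; "tau": joint torques, N m; "ee_pos": TCP position; "ee_rot": TCP orientation; "contact_force": force on the tool from outside, world axes, zero at the start; "moment": the same for the moment, N m; "grip_width": opening from 0.0 (shut) to 1.0 (fully open).
Only numpy, scipy, OpenCV 4.12 (cv2) and the standard library are available. Lean on these libraries where they do the work, as an engineer would, in place of code of your own. Each camera call takes 0.05 s, during which the arm holds its last target.

## Working session

There is one attempt and no reset: what is moved stays moved. The work goes in short steps, Python scripts to look and compute and a shell command to move; the robot and the scene stay as the last step left them, time stands still between calls to the robot, and variables do not carry over. Pictures are saved under pics/ and viewed, and the job is handed in when it is done.

```bash
mkdir -p pics
cat > h.py <<'E'
import numpy as np, cv2
from rig import r, viewer, sign_off
def grab(name,fn):
    o=r.get_obs(); f=viewer.grab_frame(name); cv2.imwrite('pics/'+fn,f['pixels']); 
    import pickle; pickle.dump((o,f),open('pics/'+fn+'.pkl','wb')); return o,f
E
python3 - <<'E'
from h import *
for n in ['scene','side','wrist']:
    o,f=grab(n,n+'0.png'); print({k:(np.round(v,3).tolist() if k!='pixels' else 0) for k,v in f.items()})
print({k:np.round(v,3).tolist() for k,v in o.items()}, r.nose_length)
E
```

```text
{'pixels': 0, 'fx': 399.189, 'fy': 399.189, 'cx': 326.008, 'cy': 206.762, 'k1': -0.101, 'R': [[0.571, -0.821, -0.006], [-0.543, -0.372, -0.753], [0.616, 0.433, -0.658]], 't': [-429.698, 309.478, 756.501]}
{'pixels': 0, 'fx': 372.441, 'fy': 372.441, 'cx': 321.149, 'cy': 198.22, 'k1': -0.068, 'R': [[0.91, -0.415, 0.0], [-0.238, -0.523, -0.818], [0.34, 0.744, -0.575]], 't': [-555.745, 105.974, 786.127]}
{'pixels': 0, 'fx': 318.95, 'fy': 318.95, 'cx': 322.859, 'cy': 196.098, 'k1': -0.053, 'tool_from_camera': [[-0.0, 0.965, 0.263, -67.304], [0.0, -0.263, 0.965, -129.107], [1.0, 0.0, -0.0, -0.165], [0.0, 0.0, 0.0, 1.0]]}
{'time_s': 0.1, 'q': [69.259, 18.727, -11.086, 60.275, 0.001, 82.31], 'dq': [0.06, -0.132, 0.068, -0.063, -0.008, 0.051], 'tau': [0.0, -44.424, 26.304, 0.008, -0.0, 0.0], 'ee_pos': [124.012, 535.319, 244.588], 'ee_rot': [-90.088, 0.013, -13.051], 'contact_force': [-0.215, 1.643, -0.638], 'moment': [0.033, 0.004, 0.032], 'grip_width': 1.003} 14.0
```

View pics/scene0.png

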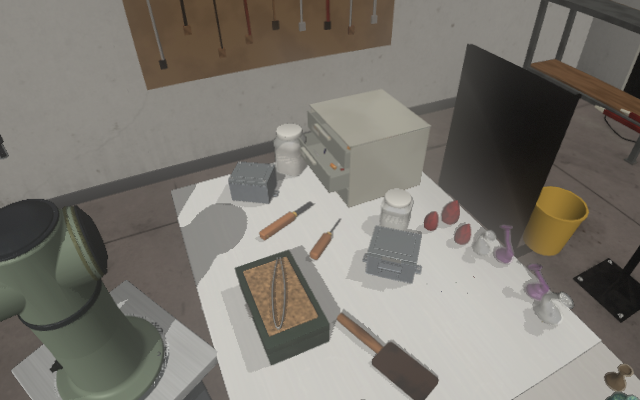

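View pics/side0.png

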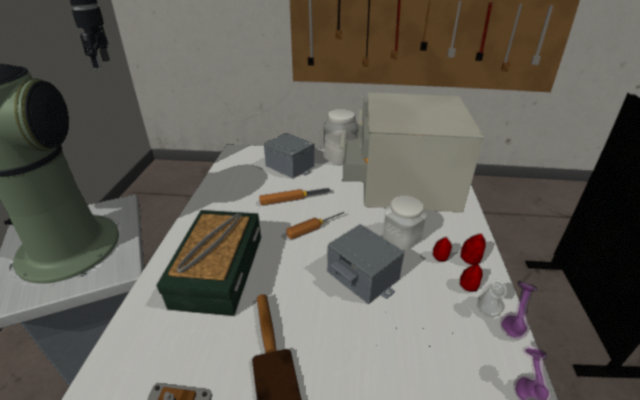

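View pics/wrist0.png

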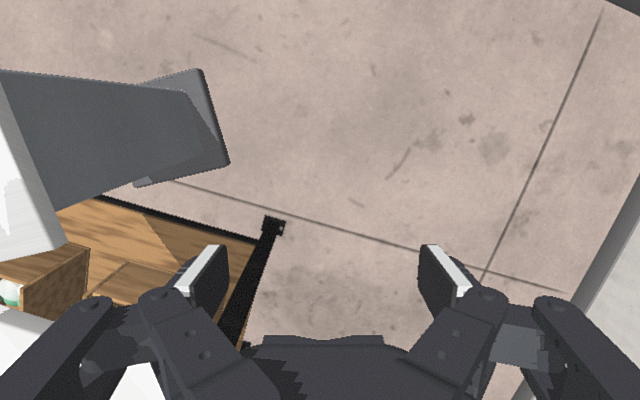

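Run:
```python
import cv2,numpy as np
s=cv2.imread('pics/scene0.png');d=cv2.imread('pics/side0.png')
a=cv2.resize(s[180:290,220:430],(800,420),interpolation=cv2.INTER_CUBIC)
cv2.imwrite('pics/c1.png',a)
b=cv2.resize(d[130:305,240:440],(686,600),interpolation=cv2.INTER_CUBIC)
cv2.imwrite('pics/c2.png',b)
```

```text
(no output)
```

View pics/c1.png

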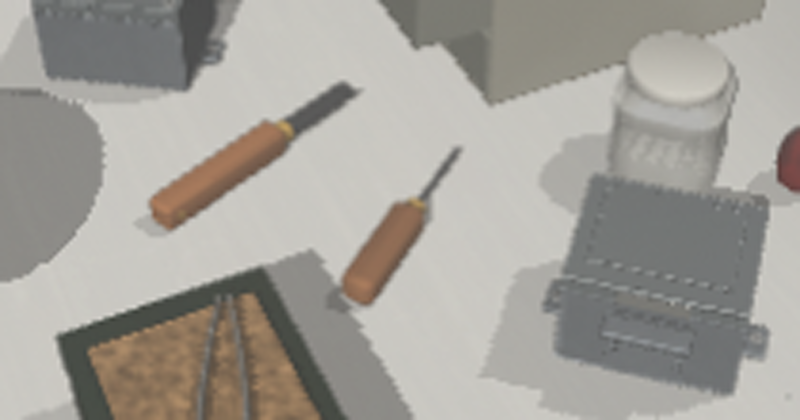

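View pics/c2.png

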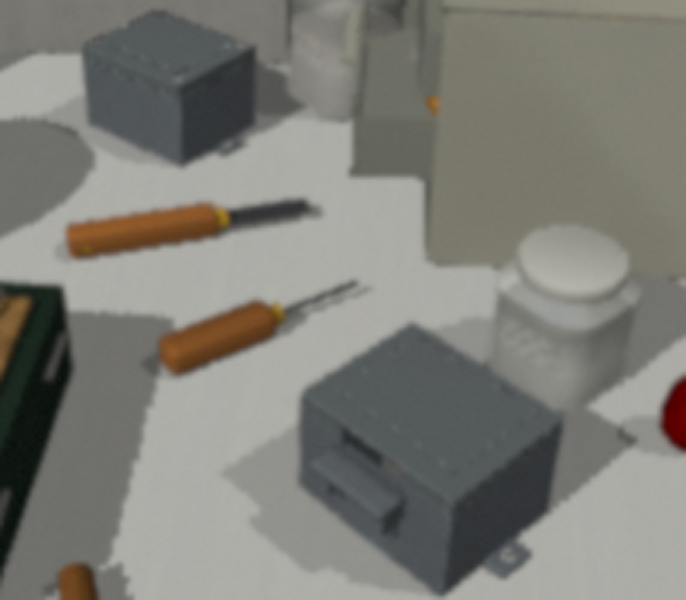

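```bash
cat >> h.py <<'E'
def ray(f,uv,o=None):
    K=np.array([[f['fx'],0,f['cx']],[0,f['fy'],f['cy']],[0,0,1.]])
    p=cv2.undistortPoints(np.array(uv,float).reshape(-1,1,2),K,np.array([f['k1'],0,0,0.]),).reshape(-1,2)
    d=np.c_[p,np.ones(len(p))]
    if 'R' in f: R=np.array(f['R']);t=np.array(f['t']);return -R.T@t, d@R
    from scipy.spatial.transform import Rotation as Ro
    T=np.array(f['tool_from_camera']);Rw=Ro.from_euler('xyz',o['ee_rot'],degrees=True).as_matrix()
    return Rw@T[:3,3]+np.array(o['ee_pos']), d@T[:3,:3].T@Rw.T
def plane(f,uv,z,o=None):
    c,d=ray(f,uv,o); return c+d*((z-c[2])/d[:,2])[:,None]
def load(fn):
    import pickle; return pickle.load(open('pics/'+fn+'.pkl','rb'))
E
python3 - <<'E'
from h import *
np.set_printoptions(precision=1,suppress=True)
o,s=load('scene0.png');o,d=load('side0.png')
S=lambda p:np.array(p)/3.81+[220,180]
D=lambda p:np.array(p)/3.43+[240,130]
print('box top scene RL RR FR FL',plane(s,S([(592,177),(769,197),(742,323),(563,281)]),74))
print('box top side  RL RR FR FL',plane(d,D([(411,324),(561,412),(441,502),(303,397)]),74))
# masks
for f,z in((s,11),(d,11)):
    im=f['pixels'];h=cv2.cvtColor(im,cv2.COLOR_BGR2HSV)
    m=cv2.inRange(h,(5,90,60),(20,255,255))
    n,l,st,c=cv2.connectedComponentsWithStats(m)
    for i in range(1,n):
        if st[i,4]>150:
            ys,xs=np.where(l==i); P=plane(f,np.c_[xs,ys],z)[:,:2]; 
            rect=cv2.minAreaRect(P.astype(np.float32)); print(st[i],rect)
print('pry tip',plane(s,S([(352,88)]),11),plane(d,D([(310,206)]),11), 'collar',plane(s,S([(287,128)]),11),plane(d,D([(222,217)]),11))
print('ledge?notch scene',plane(s,S([(655,318)]),63), 'side notch', plane(d,D([(372,450)]),63))
o2,w=load('wrist0.png')
E
```

```text
box top scene RL RR FR FL [[ 567.8 -270.8   74. ]
 [ 613.8 -369.3   74. ]
 [ 512.3 -399.4   74. ]
 [ 482.9 -299.8   74. ]]
box top side  RL RR FR FL [[ 570.7 -272.1   74. ]
 [ 606.8 -369.9   74. ]
 [ 516.4 -398.8   74. ]
 [ 487.5 -302.2   74. ]]
[  123     0   250    85 13884] ((1525.18212890625, 1436.8568115234375), (1555.9168701171875, 1973.4595947265625), 27.564437866210938)
[ 531   59  109   57 1946] ((2001.462890625, -600.2457275390625), (576.0316162109375, 219.59454345703125), 60.00104522705078)
[ 526  203   47   53 1096] ((875.3651733398438, -628.2153930664062), (112.08882141113281, 206.68380737304688), 89.0210189819336)
[260 212  37  28 323] ((492.3731384277344, -29.85135269165039), (29.018686294555664, 123.62931823730469), 81.58206176757812)
[311 232  20  27 224] ((494.877685546875, -161.82740783691406), (94.86834716796875, 22.847949981689453), 10.878378868103027)
[ 244  257   73   78 2157] ((322.9426574707031, -170.55078125), (186.1858673095703, 108.25091552734375), 59.98361587524414)
[275 278   8  43 237] ((312.2581787109375, -180.0587158203125), (111.47285461425781, 15.48
[... 512 characters left out ...]
 60.026851654052734)
[182 219  53  48 289] ((294.6221923828125, -122.64640045166016), (167.81849670410156, 15.826022148132324), 41.79521179199219)
[286 218  37  21 393] ((496.2266845703125, -162.6670684814453), (92.0155258178711, 36.63556671142578), 7.681715965270996)
[257 295  19  58 621] ((340.3234558105469, -366.1488952636719), (118.45777130126953, 18.676715850830078), 79.94387817382812)
[158 387  38  13 309] ((185.2140350341797, -434.33624267578125), (17.948471069335938, 51.76348876953125), 67.35672760009766)
pry tip [[610.1 -53.1  11. ]] [[612.1 -53.7  11. ]] collar [[549.4 -41.   11. ]] [[547.2 -40.   11. ]]
ledge?notch scene [[ 497.1 -353.4   63. ]] side notch [[ 508.1 -343.3   63. ]]
```

```bash
cat >> h.py <<'E'
from scipy.spatial.transform import Rotation as Ro
def togo(pos,yaw,n=None):
    """delta to TCP pos, tool down at yaw, in tool axes (m, deg)"""
    o=r.get_obs();R=Ro.from_euler('xyz',o['ee_rot'],degrees=True)
    T=Ro.from_euler('xyz',[-90,0,yaw],degrees=True)
    d=R.inv().apply(np.array(pos)-o['ee_pos'])/1000; w=(R.inv()*T).as_rotvec(degrees=True)
    print('shift',np.round(d,4),'len',round(float(np.linalg.norm(d)),4),'turn',np.round(w,2),'pos',np.round(o['ee_pos'],1),np.round(o['ee_rot'],2),'F',np.round(o['contact_force'],1),'t',o['time_s'],'gw',round(float(o['grip_width']),3))
    if n: print('per row',np.round(d/n,4),np.round(w/n,2))
E
python3 - <<'E'
from h import *
np.set_printoptions(precision=1,suppress=True)
o,s=load('scene0.png');o,d=load('side0.png')
print('kiln base',plane(s,[(350,199)],0),plane(d,[(366,204),(466,208)],0),plane(d,[(344,180)],0))
# height at near vertical edge
c,dd=ray(d,[(366,130)]);print(c,dd)
for z in (100,150,200,250):print(z,plane(d,[(366,130)],z),plane(s,[(345,152)],z))
togo([490,-32,235],-11,14)
E
```

```text
kiln base [[ 695.  -122.6    0. ]] [[ 672.6 -130.9    0. ]
 [ 888.1 -247.7    0. ]] [[674.1 -10.2   0. ]]
[ 263.9 -760.3  538.8] [[ 0.5  0.8 -0.4]]
100 [[773.9  56.9 100. ]] [[760.2 -60.9 100. ]]
150 [[715.8 -36.2 150. ]] [[ 695.5 -101.   150. ]]
200 [[ 657.7 -129.4  200. ]] [[ 630.9 -141.2  200. ]]
250 [[ 599.6 -222.5  250. ]] [[ 566.2 -181.3  250. ]]
shift [ 0.5  0.  -0.5] len 0.6753 turn [ 0.1 -2.  -0. ] pos [124.  535.4 244.7] [-90.1   0.  -13.1] F [ 0.1  0.5 -0.3] t 0.15 gw 1.003
per row [ 0.  0. -0.] [ 0.  -0.1 -0. ]
```

```bash
python3 -m creep '[[0.0346,0,-0.0336,0,-0.15,0,0],[0.0346,0,-0.0336,0,-0.15,0,0],[0.0346,0,-0.0336,0,-0.15,0,0],[0.0346,0,-0.0336,0,-0.15,0,0],[0.0346,0,-0.0336,0,-0.15,0,0],[0.0346,0,-0.0336,0,-0.15,0,0],[0.0346,0,-0.0336,0,-0.15,0,0],[0.0346,0,-0.0336,0,-0.15,0,0],[0.0346,0,-0.0336,0,-0.15,0,0],[0.0346,0,-0.0336,0,-0.15,0,0],[0.0346,0,-0.0336,0,-0.15,0,0],[0.0346,0,-0.0336,0,-0.15,0,0]]' 120
python3 -c "
from h import *
togo([490,-32,235],-11)"
```

```text
time_s: 1.35
ee_pos: [453.7, 42.0, 243.0]
ee_rot: [-89.9, -0.1, -10.4]
contact_force: [1.0, 0.4, -0.2]
grip_width: 0.999
shift [ 0.0491  0.008  -0.0662] len 0.0828 turn [-0.05  0.58  0.08] pos [453.7  42.  243. ] [-8.995e+01 -8.000e-02 -1.042e+01] F [ 1.   0.4 -0.2] t 1.35 gw 0.999
```

```bash
python3 -m creep '[[0.025,0.004,-0.033,0,0.6,0,0],[0.024,0.004,-0.033,0,0,0,0],[0,0,0,0,0,0,0]]'
python3 -c "
from h import *
o,f=grab('wrist','w1.png')
togo([490,-32,235],-11)"
```

```text
time_s: 1.65
ee_pos: [493.9, -40.6, 234.4]
ee_rot: [-90.0, -0.2, -11.5]
contact_force: [-0.3, -0.0, -0.1]
grip_width: 1.0
shift [-0.0039 -0.0007  0.0061] len 0.0072 turn [-0.07 -0.39  0.14] pos [492.6 -38.7 234.3] [-89.93  -0.14 -11.39] F [-1.  -0.4  0.3] t 1.7 gw 1.004
```

View pics/w1.png

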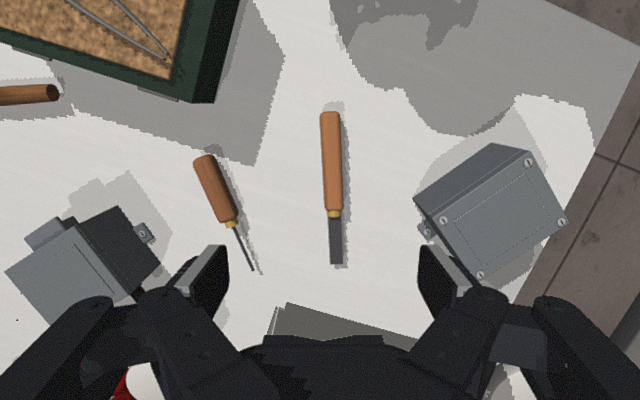

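Run:
```python
from h import *
np.set_printoptions(precision=1,suppress=True)
o,f=load('w1.png')
h=cv2.cvtColor(f['pixels'],cv2.COLOR_BGR2HSV)
m=cv2.inRange(h,(3,80,40),(20,255,255)); m[:,:300]=0;m[:,360:]=0;m[:100]=0;m[212:]=0
ys,xs=np.where(m>0);P=plane(f,np.c_[xs,ys],22,o)[:,:2].astype(np.float32)
print(xs.min(),xs.max(),ys.min(),ys.max());print(cv2.minAreaRect(P))
v=cv2.fitLine(P,cv2.DIST_L2,0,.01,.01).ravel();print(v,np.degrees(np.arctan2(v[1],v[0])))
print('tip',plane(f,[(336.5,264.5)],12.5,o),'butt',plane(f,[(329.5,113)],20,o))
```

```text
320 342 111 211
((485.8280029296875, -29.477951049804688), (20.762197494506836, 109.31359100341797), 81.60098266601562)
[  1.   -0.1 483.6 -29.2] -8.384053
tip [[610.5 -47.6  12.5]] butt [[433.6 -21.6  20. ]]
```

```bash
python3 -c "
from h import *
togo([512,-33,15],-8.4)"
```

```text
shift [0.0174 0.2194 0.0092] len 0.2203 turn [-0.06 -2.99  0.14] pos [492.6 -38.7 234.3] [-89.93  -0.14 -11.39] F [-1.  -0.4  0.3] t 1.7 gw 1.004
```

```bash
python3 -m creep '[[0.0174,0.02,0.0092,0,-3,0,0],[0,0.045,0,0,0,0,0],[0,0.045,0,0,0,0,0],[0,0.045,0,0,0,0,0],[0,0.02,0,0,0,0,0],[0,0,0,0,0,0,0]]'
python3 -c "
from h import *
togo([512,-33,15],-8.4)"
```

```text
time_s: 2.3
ee_pos: [511.4, -27.2, 56.0]
ee_rot: [-89.8, -0.3, -8.0]
contact_force: [-0.9, 0.3, 0.4]
grip_width: 0.996
shift [ 0.0012  0.041  -0.0058] len 0.0414 turn [-0.19  0.44  0.27] pos [511.4 -27.2  56. ] [-89.81  -0.27  -7.96] F [-0.9  0.3  0.4] t 2.3 gw 0.996
```

```bash
python3 -m creep '[[0.001,0.02,-0.006,0,0.4,0,0],[0,0.012,0,0,0,0,0],[0,0.006,0,0,0,0,0],[0,0,0,0,0,0,0]]'
python3 -c "
from h import *
togo([512,-33,15],-8.4);grab('wrist','w2.png')"
```

```text
time_s: 2.7
ee_pos: [512.6, -30.2, 20.2]
ee_rot: [-89.8, -0.4, -8.1]
contact_force: [-0.5, 0.7, -0.4]
grip_width: 0.996
shift [-0.0002  0.0052 -0.0029] len 0.0059 turn [-0.24  0.29  0.39] pos [512.6 -30.2  20.2] [-89.76  -0.39  -8.11] F [-0.5  0.7 -0.4] t 2.7 gw 0.996
```

View pics/w2.png

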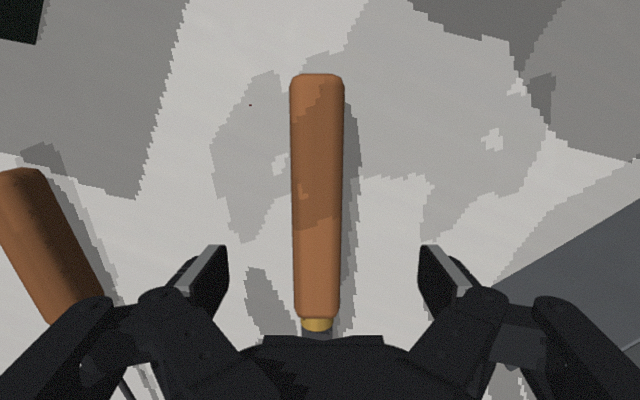

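```bash
python3 -m creep '[[0,0.005,-0.003,-0.2,0.2,0.3,0],[0,0.0015,0,0,0,0,100],[0,0,0,0,0,0,180],[0,0,0,0,0,0,255],[0,0,0,0,0,0,255],[0,0,0,0,0,0,255],[0,0,0,0,0,0,255],[0,0,0,0,0,0,255]]' 100
python3 -c "
from h import *
togo([512,-33,15],-8.4);grab('wrist','w3.png')"
```

```text
time_s: 3.55
ee_pos: [514.8, -33.7, 16.9]
ee_rot: [-90.0, -0.4, -8.3]
contact_force: [0.3, 0.7, -0.9]
grip_width: 0.237
shift [-0.0029  0.0018  0.0003] len 0.0034 turn [-0.01  0.08  0.39] pos [514.8 -33.7  16.9] [-89.99  -0.39  -8.32] F [ 0.3  0.7 -0.9] t 3.55 gw 0.237
```

View pics/w3.png

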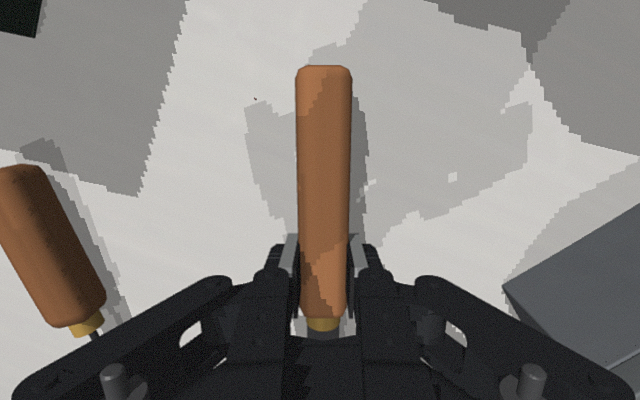

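```bash
python3 -m creep '[[0,-0.01,0,0,0,0,255],[0,-0.03,0,0,0,0,255],[0,-0.04,0,0,0,0,255],[0,-0.04,0,0,0,0,255],[0,-0.04,0,0,0,0,255],[0,-0.04,0,0,0,0,255],[0,-0.03,0,0,0,0,255],[0,-0.01,0,0,0,0.4,255],[0,0,0,0,0,0,255]]'
python3 -c "
from h import *
togo([536,-243,270],18,7);grab('wrist','w4.png')"
```

```text
time_s: 4.5
ee_pos: [510.6, -33.0, 270.4]
ee_rot: [-90.0, 0.1, -8.3]
contact_force: [-0.1, 0.8, -1.2]
grip_width: 0.232
shift [ 5.560e-02  2.000e-04 -2.041e-01] len 0.2115 turn [ -0.05 -26.32  -0.12] pos [510.6 -33.  270.4] [-89.98   0.13  -8.32] F [-0.1  0.8 -1.2] t 4.5 gw 0.232
per row [ 0.0079  0.     -0.0292] [-0.01 -3.76 -0.02]
```

View pics/w4.png

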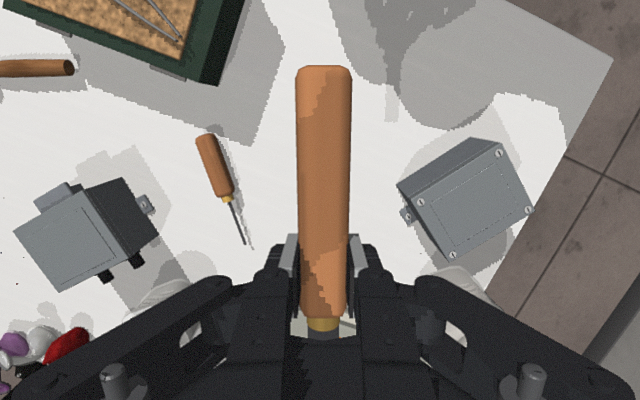

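```bash
python3 -m creep '[[0.0100,0,-0.032,0,-4,0,255],[0.0079,0,-0.032,0,-4,0,255],[0.0070,0,-0.032,0,-4,0,255],[0.004,0,-0.032,0,-4,0,255],[0.002,0,-0.032,0,-4,0,255],[0,0,-0.03,0,-4,0,255],[0,0,-0.01,0,-2,0,255],[0,0,0,0,0,0,255]]'
python3 -c "
from h import *
togo([536,-243,270],18,7);grab('wrist','w5.png')"
```

```text
time_s: 5.35
ee_pos: [545.9, -236.5, 257.7]
ee_rot: [-89.2, 0.8, 18.9]
contact_force: [-1.0, 0.4, -1.4]
grip_width: 0.229
shift [-0.0117 -0.0121 -0.0028] len 0.0171 turn [-0.81  0.93 -0.8 ] pos [ 545.9 -236.5  257.7] [-89.18   0.8   18.94] F [-1.   0.4 -1.4] t 5.35 gw 0.229
per row [-0.0017 -0.0017 -0.0004] [-0.12  0.13 -0.11]
```

View pics/w5.png

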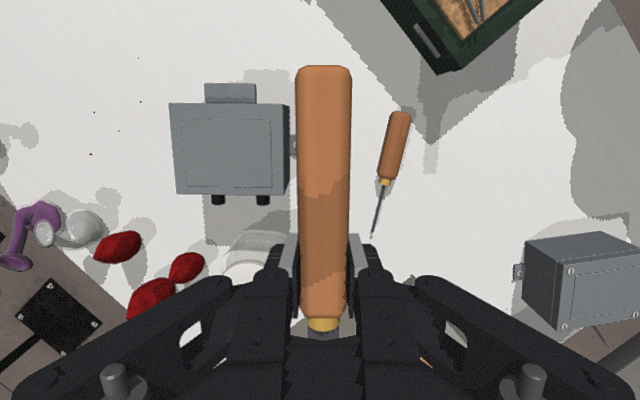

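Run:
```python
import cv2
s=cv2.imread('pics/w5.png')
cv2.imwrite('pics/c3.png',cv2.resize(s[75:215,155:315],(685,600),interpolation=cv2.INTER_CUBIC))
```

```text
(no output)
```

View pics/c3.png

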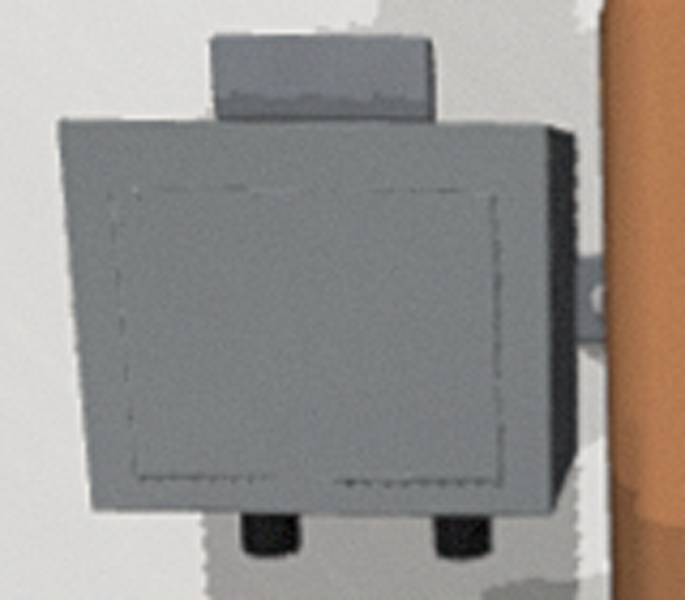

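Run:
```python
from h import *
np.set_printoptions(precision=2,suppress=True)
o,f=load('w5.png')
k=4.283
c=np.array([(60,120),(547,127),(551,513),(93,510)])/k+[155-.4,75-.4]
P=plane(f,c,74,o)[:,:2];print(P)
print([np.linalg.norm(P[i]-P[(i+1)%4]) for i in range(4)])
yaw=[np.degrees(np.arctan2(*(P[b]-P[a])[::-1])) for a,b in((1,2),(0,3))]+[np.degrees(np.arctan2(*(P[b]-P[a])[::-1]))-90 for a,b in((0,1),(3,2))]
print(yaw,'front mid',(P[0]+P[1])/2,'centre',P.mean(0))
L=np.array([(212,36),(432,38)])/k+[154.6,74.6]; Q=plane(f,L,56,o);print('ledge outer',Q,Q.mean(0))
```

```text
[[ 519.63 -398.02]
 [ 486.74 -294.43]
 [ 570.69 -267.41]
 [ 605.   -371.02]]
[np.float64(108.69099516607922), np.float64(88.19029547934079), np.float64(109.14454496293746), np.float64(89.53782876098948)]
[np.float64(17.838825253756173), np.float64(17.55057801098691), np.float64(17.6165260448889), np.float64(18.324253282334865)] front mid [ 503.18 -346.23] centre [ 545.51 -332.72]
ledge outer [[ 492.01 -376.28   56.  ]
 [ 476.3  -327.61   56.  ]] [ 484.16 -351.94   56.  ]
```

```bash
python3 -c "
from h import *
togo([367,-390,180],17.8,6)"
```

```text
shift [-0.2179  0.0794 -0.0892] len 0.2485 turn [-0.85  1.13 -0.83] pos [ 545.6 -235.7  257.6] [-89.15   0.82  18.94] F [-1.1  0.2 -2.3] t 5.4 gw 0.23
per row [-0.0363  0.0132 -0.0149] [-0.14  0.19 -0.14]
```

```bash
python3 -m creep '[[-0.036,0.013,-0.015,-0.8,1.1,-0.8,255],[-0.036,0.013,-0.015,0,0,0,255],[-0.036,0.013,-0.015,0,0,0,255],[-0.036,0.013,-0.015,0,0,0,255],[-0.036,0.013,-0.015,0,0,0,255],[-0.036,0.013,-0.015,0,0,0,255],[0,0,0,0,0,0,255]]'
python3 -c "
from h import *
togo([367,-390,100],17.8)"
```

```text
time_s: 6.1
ee_pos: [362.1, -382.0, 173.1]
ee_rot: [-89.6, 0.0, 18.2]
contact_force: [0.2, 0.5, -0.6]
grip_width: 0.232
shift [ 0.0022  0.0731 -0.0097] len 0.0737 turn [-0.42  0.36 -0.03] pos [ 362.1 -382.   173.1] [-8.958e+01  3.000e-02  1.816e+01] F [ 0.2  0.5 -0.6] t 6.1 gw 0.232
```

```bash
python3 -m creep '[[0.002,0.035,-0.009,-0.4,0.4,0,255],[0,0.035,0,0,0,0,255],[0,0.005,0,0,0,0,255],[0,0,0,0,0,0,255]]'
python3 -c "
from h import *
togo([367,-390,69],17.8);grab('side','s1.png');grab('scene','sc1.png')
a=cv2.imread('pics/s1.png')[180:380,160:440];cv2.imwrite('pics/c4.png',cv2.resize(a,(800,571),interpolation=cv2.INTER_CUBIC))"
```

```text
time_s: 6.5
ee_pos: [367.6, -386.2, 97.2]
ee_rot: [-89.9, -0.1, 17.7]
contact_force: [-0.2, -0.3, -0.8]
grip_width: 0.228
shift [-0.0017  0.0282 -0.0034] len 0.0285 turn [-0.06 -0.11  0.08] pos [ 367.6 -386.2   97.2] [-8.994e+01 -8.000e-02  1.769e+01] F [-0.2 -0.3 -0.8] t 6.5 gw 0.228
```

View pics/c4.png

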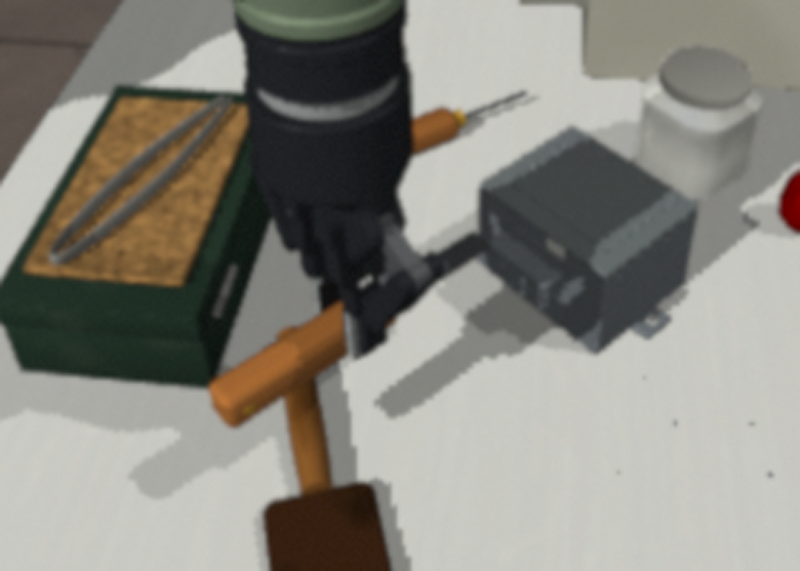

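View pics/sc1.png

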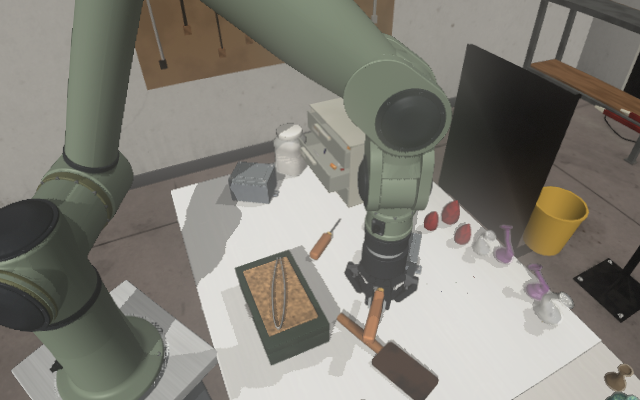

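Run:
```python
from h import *
np.set_printoptions(precision=1,suppress=True)
o,f=load('s1.png')
u=lambda p:np.array(p)/2.857+[159.7,179.7]
ex=np.array([np.cos(np.radians(17.7)),np.sin(np.radians(17.7)),0]);ey=np.array([-ex[1],ex[0],0])
e=np.array(o['ee_pos'])
# intersect rays with the tool's vertical mid plane
for n,p in dict(tip=(487,240),collar=(412,288),butt=(228,398),handlefar=(212,385)).items():
    c,d=ray(f,[u(p)]);d=d[0];s=((e-c)@ey)/(d@ey);X=c+s*d;print(n,(X-e)@ex,X[2]-e[2])
# project helper
```

```text
tip 103.06115753072028 -12.336287281349456
collar 44.8568869594476 -11.121246501943546
butt -75.57196226222285 -3.666829908249639
handlefar -82.262355657937 12.467584545287963
```

```bash
python3 -m creep '[[-0.0015,0.02,-0.0034,0,0,0,255],[0,0.008,0,0,0,0,255],[0,0,0,0,0,0,255]]'
python3 -c "
from h import *
togo([367,-390,69],17.8);grab('side','s2.png')
a=cv2.imread('pics/s2.png')[230:310,270:420];cv2.imwrite('pics/c5.png',cv2.resize(a,(800,427),interpolation=cv2.INTER_CUBIC))"
```

```text
time_s: 6.9
ee_pos: [370.7, -392.5, 74.7]
ee_rot: [-90.5, -0.3, 17.8]
contact_force: [-0.4, -0.0, 0.2]
grip_width: 0.226
shift [-0.0028  0.0056  0.0036] len 0.0072 turn [0.47 0.01 0.25] pos [ 370.7 -392.5   74.7] [-90.47  -0.25  17.81] F [-0.4 -0.   0.2] t 6.9 gw 0.226
```

View pics/c5.png

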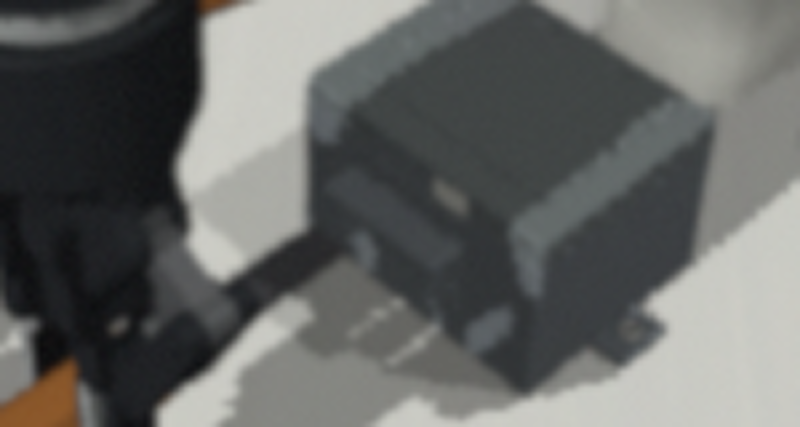

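```bash
cat >> h.py <<'E'
def proj(f,X):
    K=np.array([[f['fx'],0,f['cx']],[0,f['fy'],f['cy']],[0,0,1.]])
    rv,_=cv2.Rodrigues(np.array(f['R']))
    return cv2.projectPoints(np.array(X,float).reshape(-1,3),rv,np.array(f['t'],float),K,np.array([f['k1'],0,0,0.]))[0].reshape(-1,2)
A=np.radians(17.8);BX=np.array([np.cos(A),np.sin(A),0]);BY=np.array([-BX[1],BX[0],0]);FM=np.array([502.7,-346.5,0])
def B(x,y,z): return FM+x*BX+y*BY+[0,0,z]
def inbox(p):
    d=np.array(p)-FM; return np.array([d@BX,d@BY,d[2]])
E
cat > ov.py <<'E'
from h import *
import sys
def ov(fn,out,x0,y0,w,h,k):
    o,f=load(fn)
    im=f['pixels'][y0:y0+h,x0:x0+w].astype(float)/255; im=(255*im**0.55).astype(np.uint8)
    im=cv2.resize(im,None,fx=k,fy=k,interpolation=cv2.INTER_CUBIC)
    R=Ro.from_euler('xyz',o['ee_rot'],degrees=True)
    T=lambda x,y,z: R.apply([x,y,z])+o['ee_pos']
    pts={(0,0,255):[T(98,5.9,8),T(98,5.9,-8),T(30,5.9,8),T(30,5.9,-8)],(0,255,0):[B(0,-22,56),B(0,22,56),B(0,22,70),B(0,-22,70)],(255,0,0):[B(-20,26,56),B(-20,-26,56),B(0,55,74),B(0,-55,74),B(90,-55,74)]}
    for c,P in pts.items():
        for p in proj(f,P):
            q=((p-[x0,y0]+.5)*k).astype(int); cv2.circle(im,tuple(int(v) for v in q),3,c,-1)
    cv2.imwrite('pics/'+out,im); print('tip in box frame',inbox(T(98,5.9,0)),'tcp',inbox(o['ee_pos']))
E
python3 -c "
from ov import *
ov('s2.png','c6.png',270,230,150,80,5.333)"
```

```text
tip in box frame [-41.69766197  -3.50525075  69.20023728] tcp [-139.72293857   -3.4702969    74.66411184]
```

View pics/c6.png

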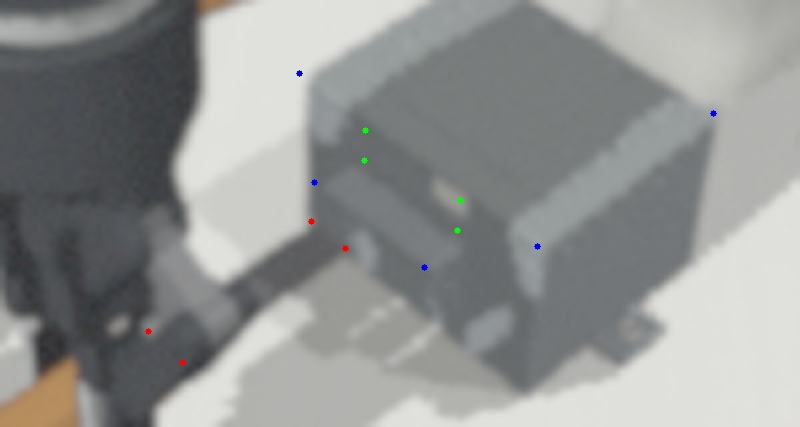

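```bash
python3 -m creep '[[0.006,0.0056,0.0036,0.5,0,0.25,255],[0.010,0,0,0,0,0,255],[0.010,0,0,0,0,0,255],[0,0,0,0,0,0,255]]'
python3 -c "
from ov import *
togo([502.7-98*BX[0],-346.5-98*BX[1],69],17.8);grab('side','s3.png')
ov('s3.png','c7.png',270,230,150,80,5.333)"
```

```text
time_s: 7.35
ee_pos: [398.0, -381.4, 71.8]
ee_rot: [-90.2, -0.1, 17.8]
contact_force: [0.1, -0.7, -0.7]
grip_width: 0.23
shift [0.0123 0.0029 0.0012] len 0.0127 turn [0.16 0.02 0.11] pos [ 398.  -381.4   71.8] [-90.16  -0.11  17.82] F [ 0.1 -0.7 -0.7] t 7.35 gw 0.23
tip in box frame [-12.28819579  -1.18546537  66.12450441] tcp [-110.29922266   -1.19789151   71.83838717]
```

View pics/c7.png

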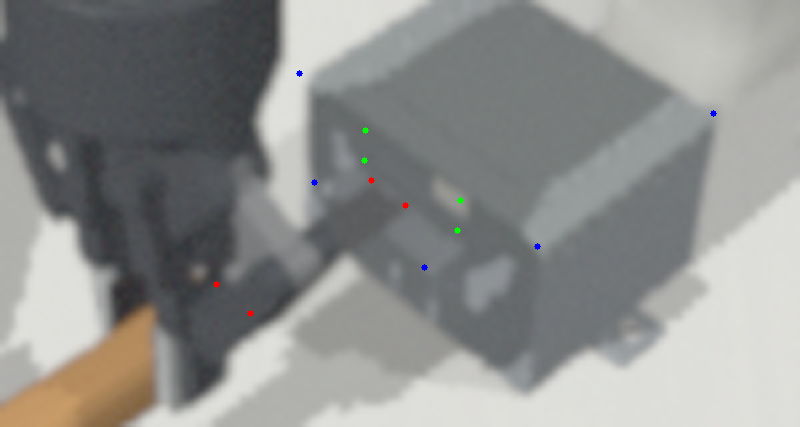

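```bash
python3 -m creep '[[0.003,0.0028,0.0012,0.16,0,0.1,255],[0.005,0,0,0,0,0,255],[0.005,0,0,0,0,0,255],[0,0,0,0,0,0,255]]'
python3 -c "
from ov import *
togo(B(-98+15,0,69),17.8);"
```

```text
time_s: 7.8
ee_pos: [410.5, -375.8, 68.7]
ee_rot: [-90.0, 0.0, 17.8]
contact_force: [-0.3, -0.5, -0.9]
grip_width: 0.232
shift [ 0.0138 -0.0003 -0.0003] len 0.0138 turn [-0.03 -0.   -0.05] pos [ 410.5 -375.8   68.7] [-8.997e+01  5.000e-02  1.780e+01] F [-0.3 -0.5 -0.9] t 7.8 gw 0.232
```

```bash
python3 -m creep '[[0.005,0,0,0,0,0,255],[0.005,0,0,0,0,0,255],[0.004,0,0,0,0,0,255],[0,0,0,0,0,0,255]]'
python3 -c "
from ov import *
togo(B(-98+15,0,69),17.8);grab('side','s4.png')
ov('s4.png','c8.png',270,230,150,80,5.333)"
```

```text
time_s: 8.2
ee_pos: [424.9, -371.3, 68.7]
ee_rot: [-90.0, 0.0, 17.8]
contact_force: [0.2, 0.3, -1.0]
grip_width: 0.233
shift [-0.0013 -0.0003 -0.0002] len 0.0014 turn [-0.04 -0.02 -0.05] pos [ 424.9 -371.3   68.7] [-8.996e+01  5.000e-02  1.778e+01] F [ 0.2  0.3 -1. ] t 8.2 gw 0.233
tip in box frame [16.313234    0.16406316 62.67868036] tcp [-81.68168983   0.1952298   68.66231911]
```

View pics/c8.png

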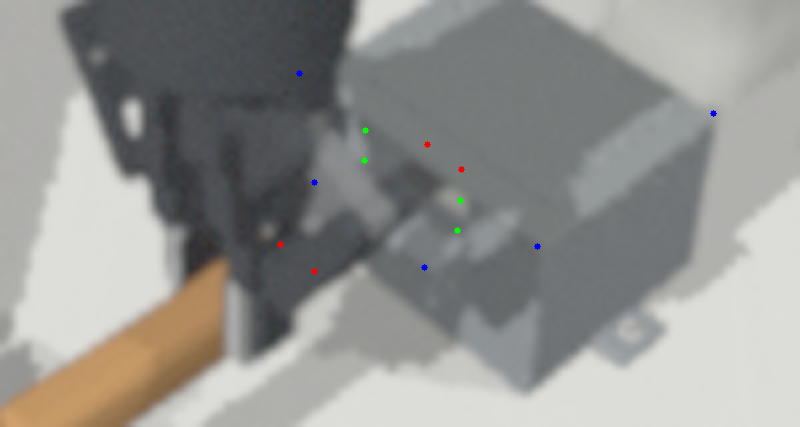

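```bash
python3 -m creep '[[0,-0.004,0,0,0,0,255],[0,-0.004,0,0,0,0,255],[0,0,0,0,0,0,255]]' 120; python3 -m creep '[[0,-0.003,0,0,0,0,255],[0,-0.003,0,0,0,0,255],[0,0,0,0,0,0,255]]'
python3 -c "
from ov import *
print(r.get_obs()['moment']);togo(B(-98+15,0,69+22),17.8);grab('side','s5.png')
ov('s5.png','c9.png',270,230,150,80,5.333)"
```

```text
time_s: 8.55
ee_pos: [424.1, -370.9, 76.8]
ee_rot: [-89.9, 0.1, 17.8]
contact_force: [0.6, 0.3, -4.3]
grip_width: 0.223
time_s: 8.85
ee_pos: [423.4, -370.7, 82.5]
ee_rot: [-89.8, 0.2, 17.7]
contact_force: [0.5, -0.1, -1.4]
grip_width: 0.23
[ 0.01757967 -0.00145288 -0.00751588]
shift [-0.0002 -0.0085 -0.0012] len 0.0086 turn [-0.17 -0.07 -0.17] pos [ 423.4 -370.7   82.5] [-89.83   0.17  17.73] F [ 0.5 -0.1 -1.4] t 8.85 gw 0.23
tip in box frame [15.13859533  1.1218179  76.32574067] tcp [-82.8439303    1.2168602   82.50842922]
```

View pics/c9.png

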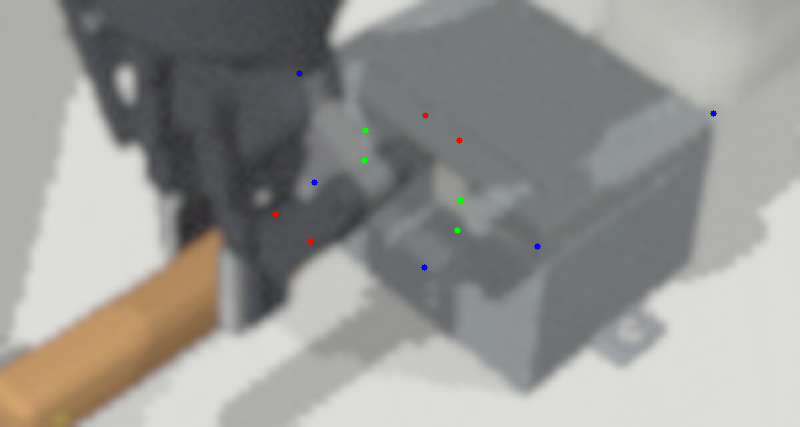

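```bash
python3 -m creep '[[0,-0.004,0,0,0,0,255],[0,-0.004,0,0,0,0,255],[0,0,0,0,0,0,255]]'
python3 -c "
from ov import *
print(r.get_obs()['moment']);togo(B(-98+15,0,69+22),17.8);grab('side','s6.png')
ov('s6.png','c10.png',270,230,150,80,5.333)"
```

```text
time_s: 9.2
ee_pos: [423.8, -371.0, 92.0]
ee_rot: [-89.9, 0.1, 17.7]
contact_force: [-0.5, 0.1, -1.7]
grip_width: 0.226
[0.04227336 0.03270429 0.07334245]
shift [-0.0004  0.001  -0.0008] len 0.0013 turn [-0.12 -0.06 -0.11] pos [ 423.8 -371.    92. ] [-89.88   0.11  17.74] F [-0.5  0.1 -1.7] t 9.2 gw 0.226
tip in box frame [15.34244336  0.73370835 85.87186053] tcp [-82.64583334   0.83093312  91.96268778]
```

View pics/c10.png

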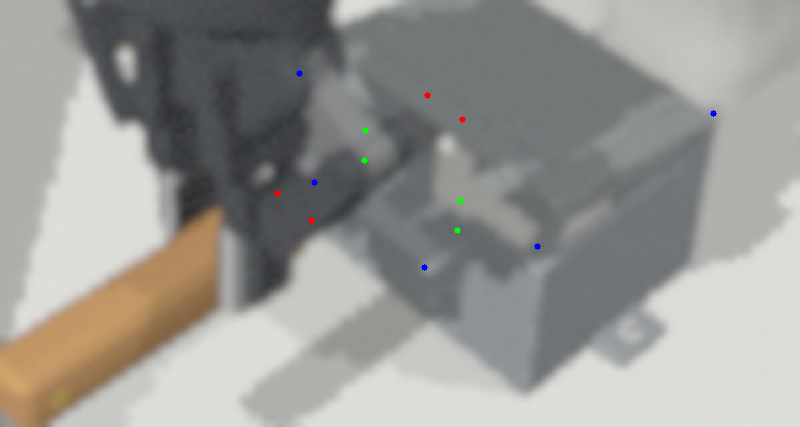

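```bash
python3 -m creep '[[0,0.005,0,0,0,0,255],[0,0.005,0,0,0,0,255],[0,0.005,0,0,0,0,255],[0,0,0,0,0,0,255]]'
python3 -c "
from ov import *
togo(B(-98+15,0,77),17.8);grab('side','s7.png')
ov('s7.png','c11.png',270,230,150,80,5.333)"
```

```text
time_s: 9.65
ee_pos: [423.6, -370.9, 75.4]
ee_rot: [-89.9, 0.1, 17.7]
contact_force: [-0.5, 0.6, -0.6]
grip_width: 0.224
shift [-0.0002 -0.0016 -0.0009] len 0.0018 turn [-0.12 -0.07 -0.11] pos [ 423.6 -370.9   75.4] [-89.88   0.11  17.73] F [-0.5  0.6 -0.6] t 9.65 gw 0.224
tip in box frame [15.18707886  0.8304304  69.34102804] tcp [-82.80109029   0.94626196  75.43325992]
```

View pics/c11.png

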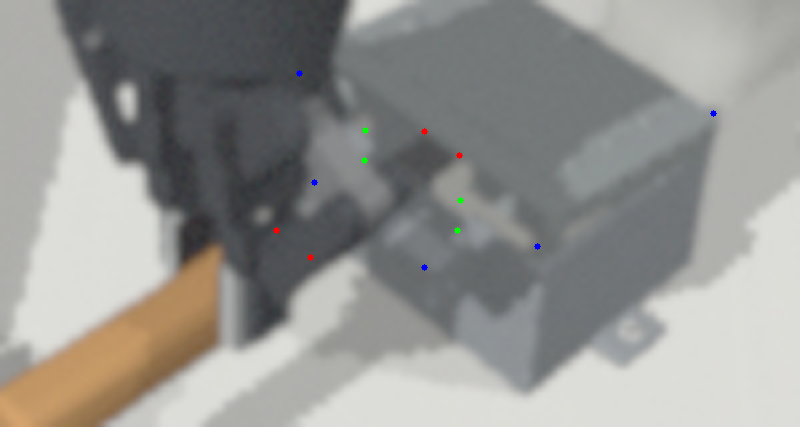

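```bash
python3 -m creep '[[-0.008,0,0,0,0,0,255],[-0.012,0,0,0,0,0,255],[-0.02,0,0,0,0,0,255],[-0.025,0,0,0,0,0,255],[0,0,0,0,0,0,255]]'
python3 -c "
from ov import *
togo(B(-98+15,0,77),17.8);grab('side','s8.png')
ov('s8.png','c12.png',270,220,150,90,5.333)"
```

```text
time_s: 10.2
ee_pos: [357.4, -392.1, 75.9]
ee_rot: [-89.9, 0.2, 17.8]
contact_force: [0.5, -0.6, -2.2]
grip_width: 0.226
shift [ 0.0693 -0.0013 -0.0009] len 0.0693 turn [-0.07 -0.02 -0.17] pos [ 357.4 -392.1   75.9] [-89.93   0.17  17.78] F [ 0.5 -0.6 -2.2] t 10.2 gw 0.226
tip in box frame [-54.27519102   0.94783807  69.70798057] tcp [-152.25680164    0.97388754   75.90582706]
```

View pics/c12.png

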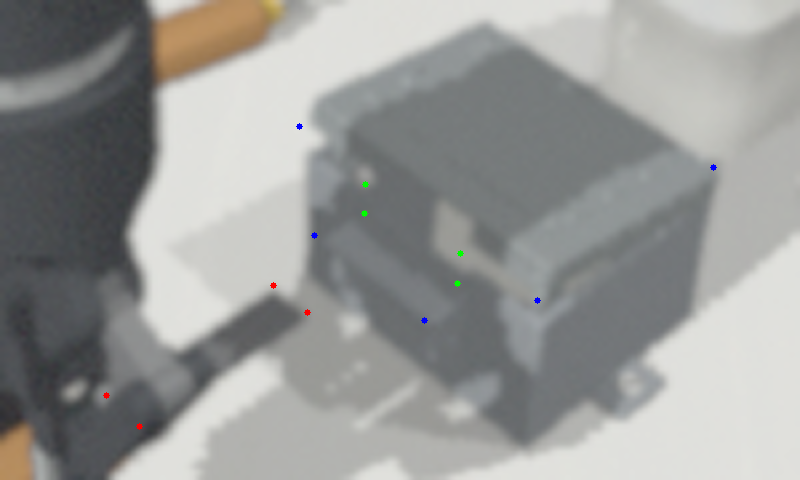

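```bash
python3 -m creep '[[-0.01,-0.03,0,0,0,0,255],[0,-0.04,0,0,0,0,255],[0,-0.04,0,0,0,0,255],[0,-0.04,0,0,0,0,255],[0,0,0,0,0,0,255]]'
python3 -c "
from h import *
togo([514,-33,200],-8.3,10)"
```

```text
time_s: 10.75
ee_pos: [348.3, -394.7, 231.1]
ee_rot: [-89.8, 0.1, 17.8]
contact_force: [-0.1, -0.8, -0.8]
grip_width: 0.228
shift [0.2682 0.0317 0.2938] len 0.3991 turn [-0.15 26.06 -0.09] pos [ 348.3 -394.7  231.1] [-8.983e+01  5.000e-02  1.777e+01] F [-0.1 -0.8 -0.8] t 10.75 gw 0.228
per row [0.0268 0.0032 0.0294] [-0.02  2.61 -0.01]
```

```bash
python3 -m creep '[[0.03,0,0.033,0,0,0,255],[0.03,0,0.033,0,0,0,255],[0.03,0,0.033,0,0,0,255],[0.03,0,0.033,0,0,0,255],[0.03,0,0.033,0,0,0,255],[0.03,0,0.033,0,0,0,255],[0.03,0,0.033,0,0,0,255],[0.03,0,0.033,0,6,0,255],[0,0,0,0,7,0,255],[0,0,0,0,7,0,255],[0,0,0,0,6,0,255],[0,0,0,0,0,0,255]]'
python3 -c "
from h import *
togo([514,-33,17],-8.3);grab('wrist','w6.png')"
```

```text
time_s: 11.95
ee_pos: [503.2, -55.8, 227.0]
ee_rot: [-90.0, -0.1, -9.0]
contact_force: [-0.4, 0.3, -0.5]
grip_width: 0.231
shift [0.0066 0.2101 0.0241] len 0.2115 turn [-0.04 -0.7   0.13] pos [503.2 -55.8 227. ] [-89.96  -0.13  -9.  ] F [-0.4  0.3 -0.5] t 11.95 gw 0.231
```

View pics/w6.png

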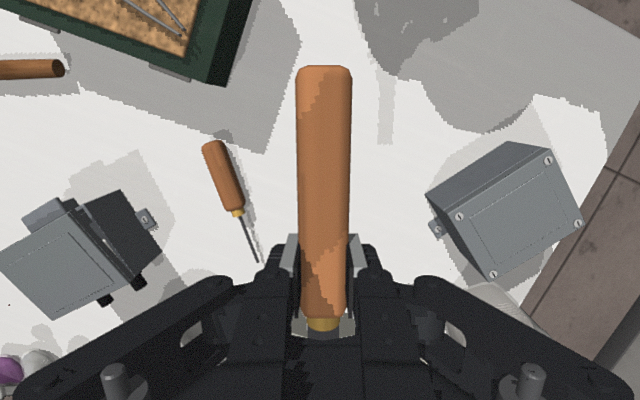

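```bash
python3 -m creep '[[0.0066,0.03,0.024,0,-0.7,0,255],[0,0.045,0,0,0,0,255],[0,0.045,0,0,0,0,255],[0,0.035,0,0,0,0,255],[0,0.01,0,0,0,0,255],[0,0,0,0,0,0,255]]'
python3 -c "
from h import *
togo([514,-33,17],-8.3)"
```

```text
time_s: 12.6
ee_pos: [517.2, -33.9, 58.5]
ee_rot: [-90.0, -0.5, -7.6]
contact_force: [-0.4, 0.6, -0.2]
grip_width: 0.225
shift [-0.0037  0.0415  0.0005] len 0.0417 turn [-0.03  0.75  0.53] pos [517.2 -33.9  58.5] [-89.97  -0.53  -7.56] F [-0.4  0.6 -0.2] t 12.6 gw 0.225
```

```bash
python3 -m creep '[[-0.003,0.02,0,0,0.7,0,255],[0,0.012,0,0,0,0,255],[0,0.004,0,0,0,0.1,255],[0,0,0,0,0,0,255]]'
python3 -c "
from h import *
togo([514,-33,17],-8.3)"
```

```text
time_s: 13.0
ee_pos: [519.2, -35.0, 26.6]
ee_rot: [-90.0, -0.9, -8.2]
contact_force: [-0.4, -0.1, -0.8]
grip_width: 0.23
shift [-0.0056  0.0095  0.0013] len 0.0111 turn [-0.    0.15  0.89] pos [519.2 -35.   26.6] [-90.    -0.89  -8.15] F [-0.4 -0.1 -0.8] t 13.0 gw 0.23
```

```bash
python3 -m creep '[[-0.003,0.004,0,0,0,0.5,255],[0,0.002,0,0,0,0,255],[0,0,0,0,0,0,255]]'
python3 -c "
from h import *
togo([514,-33,17],-8.3)"
```

```text
time_s: 13.3
ee_pos: [518.4, -35.1, 22.7]
ee_rot: [-90.0, -0.6, -8.1]
contact_force: [0.4, 0.1, -0.8]
grip_width: 0.225
shift [-0.0047  0.0056  0.0015] len 0.0075 turn [0.02 0.18 0.61] pos [518.4 -35.1  22.7] [-90.02  -0.61  -8.12] F [ 0.4  0.1 -0.8] t 13.3 gw 0.225
```

```bash
python3 -m creep '[[0,0.003,0,0,0,0.3,255],[0,0.002,0,0,0,0,255],[0,0,0,0,0,0,255]]'
python3 -m creep '[[0,0.0015,0,0,0,0,255],[0,0,0,0,0,0,255]]'
```

```text
time_s: 13.6
ee_pos: [519.0, -35.2, 17.9]
ee_rot: [-90.0, -0.3, -8.1]
contact_force: [-0.8, 0.8, -0.7]
grip_width: 0.224
time_s: 13.8
ee_pos: [519.3, -35.2, 17.0]
ee_rot: [-90.0, -0.4, -8.1]
contact_force: [0.7, -0.4, -0.5]
grip_width: 0.228
```

```bash
python3 -m creep '[[0,0.0008,0,0,0,0,255],[0,0,0,0,0,0,255]]'
```

```text
time_s: 14.0
ee_pos: [519.4, -35.2, 17.0]
ee_rot: [-90.0, -0.4, -8.1]
contact_force: [0.1, -0.7, -1.5]
grip_width: 0.229
```

Height stopped falling at the grasp height, so the tool is on the worktop; opening.

```bash
python3 -m creep '[[0,0.0005,0,0,0,0,170],[0,0,0,0,0,0,120],[0,0,0,0,0,0,60],[0,0,0,0,0,0,0],[0,0,0,0,0,0,0],[0,0,0,0,0,0,0],[0,0,0,0,0,0,0]]' 20
python3 -c "
from h import *
togo([514,-33,17],-8.3);grab('wrist','w7.png')"
```

```text
time_s: 14.7
ee_pos: [519.6, -35.3, 16.1]
ee_rot: [-90.0, -0.4, -8.1]
contact_force: [-0.8, -0.0, 0.0]
grip_width: 1.006
shift [-0.0058 -0.001   0.0015] len 0.0061 turn [0.03 0.2  0.42] pos [519.6 -35.3  16.1] [-90.03  -0.42  -8.1 ] F [-0.8 -0.   0. ] t 14.7 gw 1.006
```

View pics/w7.png

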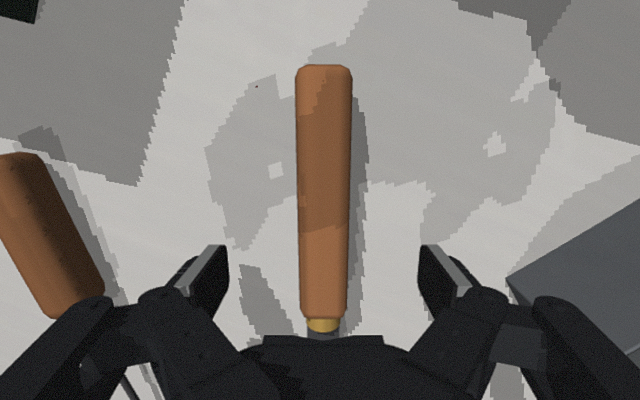

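Open, tool lying straight between the pads. Retreat straight up and check.

```bash
python3 -m creep '[[0,-0.01,0,0,0,0,0],[0,-0.03,0,0,0,0,0],[0,-0.04,0,0,0,0,0],[0,-0.04,0,0,0,0,0],[0,-0.04,0,0,0,0,0],[0,-0.04,0,0,0,0,0],[0,-0.02,0,0,0,0,0],[0,0,0,0,0,0,0],[0,0,0,0,0,0,0]]'
python3 -c "
from h import *
grab('wrist','w8.png');grab('side','s9.png');grab('scene','sc9.png')"
```

```text
time_s: 15.65
ee_pos: [516.4, -34.6, 249.5]
ee_rot: [-90.0, -0.5, -8.1]
contact_force: [-0.2, 0.0, -0.7]
grip_width: 0.998
```

View pics/w8.png

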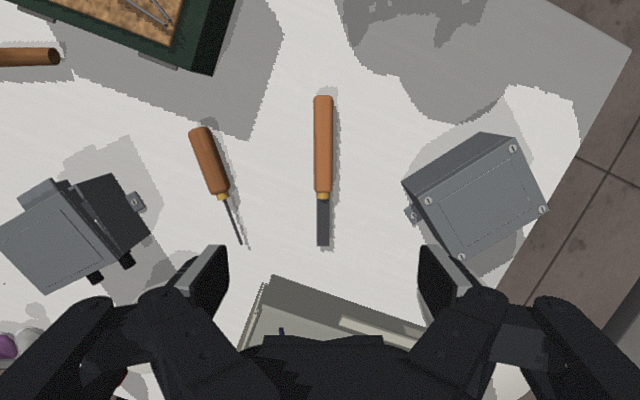

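View pics/s9.png

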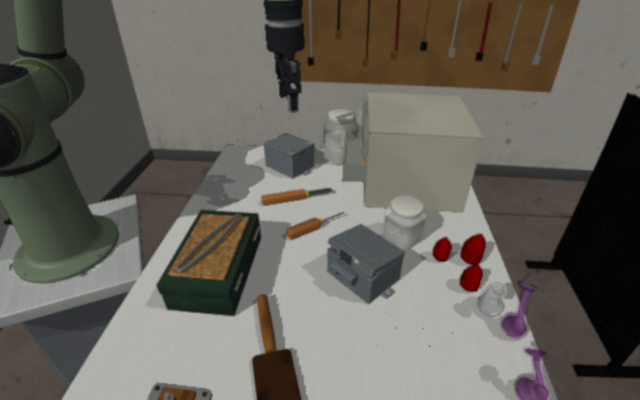

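```bash
python3 -c "
from ov import *
ov('s9.png','c13.png',310,210,110,100,6)
o,f=load('s9.png')"
```

```text
tip in box frame [196.58294425 249.9604172  244.14154752] tcp [108.39046503 292.79668822 249.23571024]
```

View pics/c13.png

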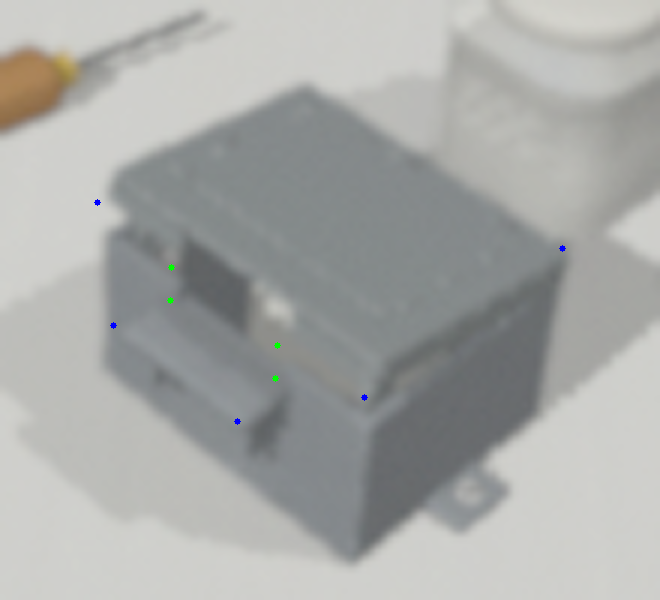

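The cover's front edge stands clear of the box by itself, about 12 mm up, with the gap visible along the front and right side.

```bash
python3 -c "
from h import *
sign_off()"
```

```text
the job is handed in; nothing more can be done
```

The job is done and handed in: the notched box's cover is up and holding by itself, and the pry tool is back flat on the worktop with the gripper clear. It took about 16 s of the 54 s.

- **Levering:** I gripped the pry tool by its handle and pushed the blade level about 16 mm into the notch. Raising it about 23 mm freed the cover: the lifting force peaked at about 4 N partway up, then dropped. I then lowered the tool about 16 mm and drew the blade straight out.
- **Laying down:** The tool is about where it was picked up, released with the gripper fully open. The arm was then raised straight up, well above everything.
- **Last checks:** By eye in the last pictures, the front edge of the cover stands roughly 12 mm up with nothing under it. The pry tool lies flat, and the awl and the screwed-down box look unmoved. No reading I saw went above about 5 N.
- **Disagreements:** Early on, the side camera put the blade tip about 6 mm lower than the arm's own readings. Box points projected into its pictures were also off by up to about 5 mm. I went by the arm's readings and the wrist camera, and the blade entered the notch without touching.

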